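# Hold the bracket against the sprung fence for bolting

## Robot

A 7-joint arm with a two-finger parallel gripper is mounted at the origin on the work surface. World frame = base frame: x ahead of the robot, y to its left, z up, the work surface at z = 0. Lengths are in m, angles in rad, forces in N, time in s.
With the tool pointing down it reaches from about 0.4 to 0.85 m from the base axis. Payload 4.5 kg.
Tool frame: the origin (TCP) lies on the centre line of the jaws, within the pads' length; the fingertips stand 14 mm ahead of it and the grasp point (between the pads) lies 5 mm behind it (r.tcp_to_tips is the z of the fingertips in the tool frame, in m); z points along the fingers, y is the direction in which the jaws open and shut (so a half turn about z gives the same grasp; the last joint's range is limited). The gripper opens to 88 mm and grips with 3 to 60 N. Pads are 18 mm wide; open, the fingers measure 123 mm over their backs; the gripper's body (75 mm by 187 mm) begins 45 mm behind the grasp point.
Start: joints at [1.265, 0.689, -0.195, 1.565, 0.157, 0.902, -0.215], TCP at [0.208, -0.589, 0.253] pointing down, gripper open.
Joint ranges: [-3.01, 3.01], [-0.46, 2.08], [-1.47, 1.51], [0.13, 2.56], [-1, 4.14], [0.04, 2.09], [-2.66, 2.66]. Speed limits (rad/s): [2.57, 2.57, 3.14, 3.14, 3.14, 3.14, 3.14].

## Interface

Orientations are given as a unit quaternion [x, y, z, w].
In Python, from plant import r, viewer gives the robot as it stands.
- The arm moves only by the shell command python3 -m inch 'ROWS' [FORCE]. ROWS is JSON, a list of rows, each a list of 3 entries, a list of its own where there are three numbers: the closure, from 0 (fully open) to 1 (shut), then the shift along the tool's x, y, z in cm, then the turn about the tool's z in degrees. In form: [[fingers, [x, y, z], yaw], ...]. A call has 1 to 20 rows; each row is the pose to reach, as a shift and turn from the pose commanded when the call began, along the tool's axes at that moment; what a row does not reach only later rows make up. A row lasts 1/10 s, in which the tool goes at most 50 mm and 8.59 degrees, less where a joint would pass 70% of its speed; a pose out of reach is approached as far as the arm can. A call with a gripper value outside its range is refused whole. The fingers move at their own pace and stop on an object; FORCE is the grip in N (left out, the last holds). Time passes only in rows, so rows that repeat a pose let the fingers close. It gives the time, the measured TCP pose, the force and the opening at its end, in the units of the state.
- r.get_state(): the state, without advancing time (a new reading comes with each control period).
- viewer.snapshot(name): name is "side" or "top"; returns the picture (400x640x3 uint8, red, green, blue); there is no depth.
- viewer.camera_params(name): a dict with "intrinsics" (3x3 intrinsics, pixels), "world_to_cam" (4x4, takes a point from world to camera coordinates). Camera axes: x right, y up, looking along -z (the intrinsics and any distortion apply to the point x, -y, -z); pixel columns grow to the right and rows downward; lengths in m; the calibration is good to about 2 mm. A picture is of the moment at which its call begins. camera_params takes no time and is no camera call.
- r.finish_job(): hands the job in, once; it reports no verdict.
Trained networks look in the newest picture that a camera, given by its name, has taken for a name from the list of things; names that differ only in an ending like _2 or _b are one class to them, and where a whole thing is asked for, a point or a joint stands for the part that bears it (a point fixed in the world has none). Each returns a list of dicts, best first, with "p" (0 to 1); they miss things now and then, are a little off and sometimes report something else, mostly with a low value. They report only what shows in the picture. A call takes as long as a camera call. They do not tell look-alikes from the thing itself.
- viewer.outline_of(camera, name): "pixels" (400x640 bool, what is visible of it) and "bbox" ([left, top, width, height] in pixels, round what is visible of it).
The state is a dict: "clock": time; "q": joint angles; "qd": joint speeds; "joint_torque": joint torques, N m; "tool_pos": TCP position; "eef_rot": TCP orientation; "contact_force": force on the tool from outside, world axes, zero at the start; "moment": the same for the moment, N m; "opening": opening from 0.0 (shut) to 1.0 (fully open).
Only numpy, scipy, OpenCV 4.12 (cv2) and the standard library are available. Lean on these libraries where they do the work, as an engineer would, in place of code of your own. Each camera call takes 0.05 s, during which the arm holds its last target.

## Task

Pick up the aluminium bracket and set it down flat on the jig's steel bed, midway between the yellow lines with its wide front flange facing the yellow sprung fence but not yet pushing it; then slide it squarely against the fence until the pointer stands in the green zone of the scale, without ever driving it deep into the red. Finish while still gripping the bracket and holding it steadily pressed there, flat on the bed, so that the mechanic can bolt it down. Leave the bottle, carton and wrench where they are.

Things in the scene. Friction and masses are not known exactly. Their poses are not given: they have to be found in the camera images.
- bracket_center (a point): Loose aluminium bracket, about 0.45 kg: foot plate 73 x 60 x 12 mm, on it a square upright post 26 x 26 mm with a round bolt eye on top (75 mm high in all). Point on the post's axis, 37.5 mm above the underside; z up, x towards the wide front flange. Grip the post across two opposite sides, fingertips over 29 mm above the underside to clear foot and flange; sides are along x and y.
- bracket_face (a point): Centre of the flat outer face of the bracket's front flange (70 mm wide, 28 mm high, 10 mm thick), 55 mm ahead of the post's axis and 14 mm above the underside; x out of the face. The foot ends 28 mm behind the post's axis.
- jig_bed (a point): Jig fixed to the bench: steel bed (y from -70 to +95 mm), top 20 mm above the bench. Point on the bed's top, on its centre line, 40 mm before the face of the sprung fence at rest; x is the way to push, z up. Bed from 110 mm behind to 150 mm ahead of it. Yellow lines at y = -45 and +45 mm mark the lane. Grey spring housing 44 mm above the bed from 94 mm ahead.
- fence_face (a point): Centre of the flat black rubber face of the yellow sprung fence (90 mm wide, 38 mm high, 12 mm thick), 14 mm above the bed; moves with the fence. x is the way to push. Grey scale post, 60 x 36 mm and 40 mm above the bed, fixed at the fence's +y end (centre 73 mm to that side), the scale on top.
- fence (a joint): How far the sprung fence has been pushed back along the jig's x, in m: 0 at rest, stops at 0.040. Its spring pushes back with 0.5 N per mm. A black pointer on the fence moves over the scale: white from 0 to 0.014, green from 0.014 to 0.026 (7 to 13 N), red beyond.
- oil_bottle_center (a point): Black oil bottle with red cap, 70 mm diameter, 190 mm tall; half-way up. Leave alone.
- carton_center (a point): Blue parts carton 110 x 75 x 50 mm; its centre. Leave alone.
- wrench_grip (a point): Steel wrench 170 mm long lying on the bench; the grip point on its handle. Leave alone.
Not all that is in view belongs to the job. Of the things that look like the part that bears bracket_center, take the one that is farthest to the robot's left at the start.

How it is judged:
On the way, in this order (a step that is already met when the one before it is completed fails the run):
1. the bracket is lifted clear of the bench in the gripper (height (world z) of bracket_center above 0.0625 m and contact force between the fingers and bracket above 0.5 N), for 0.1 s.
2. the bracket stands flat on the bed in the lane, flange towards the fence, the fence not yet pushed (z of bracket_center in the frame of jig_bed between 0.0335 and 0.0415 m and angle between bracket_center's own z axis and vertical below 0.06 rad and y of bracket_face in the frame of jig_bed between -0.013 and 0.013 m and angle between the x axis of bracket_center and the x axis of jig_bed, either way round below 0.09 rad and x of bracket_face in the frame of jig_bed between -0.06 and 0.045 m and value of joint fence below 0.005 m), for 0.2 s.
At the end, for the whole second after the job is handed in: Bracket gripped, flat on the bed (4 mm, 0.06 rad), front face on the fence, within 13 mm of the lane's middle and 0.09 rad of square; fence still, pushed back 13.5 to 26.5 mm, by 5 to 16 N from the bracket, not by the fingers (z of bracket_center in the frame of jig_bed between 0.0335 and 0.0415 m and angle between bracket_center's own z axis and vertical below 0.06 rad and y of bracket_face in the frame of jig_bed between -0.013 and 0.013 m and angle between the x axis of bracket_center and the x axis of jig_bed, either way round below 0.09 rad and value of joint fence between 0.0135 and 0.0265 m and velocity of joint fence between -0.005 and 0.005 m/s and contact force between bracket and fence between 5 and 16 N and distance between bracket_face and fence_face below 0.02 m and contact force between the fingers and bracket above 1 N and contact force between the fingers and fence below 0.5 N); the arm keeps its last pose, push and grip.
It fails at once if the fence is driven deep into the red (past 34 mm) (value of joint fence above 0.034 m).
It fails at once if the bottle, carton or wrench is disturbed (moved 25 mm) (distance of any of oil_bottle_center, carton_center, wrench_grip from where it was at the start of the episode above 0.025 m).
It also fails if it takes over 40 s, if anything falls off the work surface, if the arm or the gripper's body presses on something with over 40 N, if the wrist force passes 120 N, or if a joint passes its speed limit or range.

## Working session

There is one attempt and no reset: what is moved stays moved. The work goes in short steps, Python scripts to look and compute and a shell command to move; the robot and the scene stay as the last step left them, time stands still between calls to the robot, and variables do not carry over. Pictures are saved under pics/ and viewed, and the job is handed in when it is done.

```bash
ls; mkdir -p pics
python3 - <<'E'
from plant import r, viewer
import cv2,numpy as np
for n in ("side","top"):
    im=viewer.snapshot(n); cv2.imwrite(f"pics/{n}0.png",im[:,:,::-1])
    c=viewer.camera_params(n); print(n,np.round(c["intrinsics"],1).tolist(),np.round(c["world_to_cam"],3).tolist())
s=r.get_state(); print({k:np.round(v,3).tolist() for k,v in s.items()})
E
```

```text
pics
side [[433.0, 0.0, 327.0], [0.0, 433.0, 202.8], [0.0, 0.0, 1.0]] [[0.999, -0.04, 0.014, -0.622], [0.017, 0.691, 0.723, -0.09], [-0.039, -0.722, 0.691, -1.35], [0.0, 0.0, 0.0, 1.0]]
top [[406.8, 0.0, 319.5], [0.0, 406.8, 199.9], [0.0, 0.0, 1.0]] [[-0.04, -0.999, 0.004, 0.022], [0.976, -0.038, 0.214, -0.604], [-0.214, 0.012, 0.977, -1.144], [0.0, 0.0, 0.0, 1.0]]
{'clock': 0.1, 'q': [1.265, 0.69, -0.195, 1.566, 0.157, 0.903, -0.215], 'qd': [-0.0, -0.001, 0.0, -0.001, -0.001, -0.001, 0.001], 'joint_torque': [-0.004, -52.851, -1.271, -15.384, -0.052, 0.002, 0.0], 'tool_pos': [0.208, -0.589, 0.252], 'eef_rot': [0.986, 0.169, -0.0, -0.001], 'contact_force': [0.833, -0.152, 0.209], 'moment': [0.015, 0.021, 0.025], 'opening': 0.997}
```

View pics/side0.png

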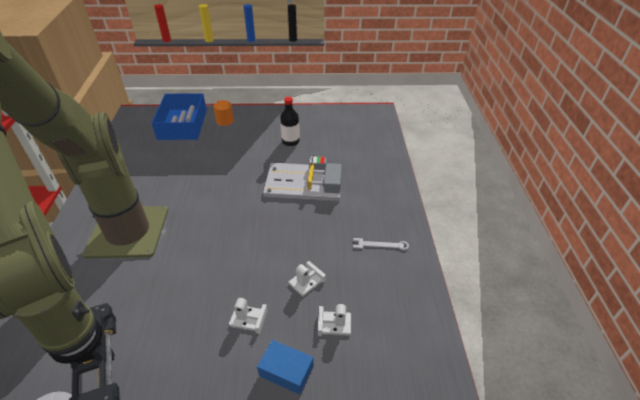

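View pics/top0.png

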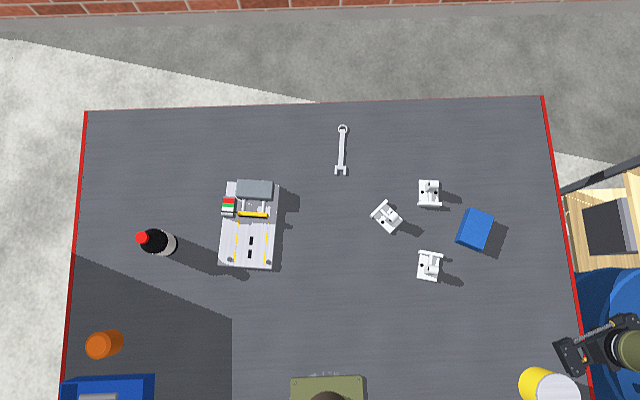

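Three look-alike brackets appear in the top picture at (386,217), (429,193) and (429,265). Robot left is image left, so the one at (386,217) is meant. I'll confirm that in an enlarged crop and get outlines.

```bash
cat > h.py <<'E'
from plant import r, viewer
import cv2,numpy as np
def proj(n,P):
    c=viewer.camera_params(n);P=np.atleast_2d(P);T=np.array(c["world_to_cam"])
    q=P@T[:3,:3].T+T[:3,3]; u=np.c_[q[:,0],-q[:,1],-q[:,2]]@np.array(c["intrinsics"]).T
    return u[:,:2]/u[:,2:]
def unproj(n,uv,z):
    c=viewer.camera_params(n);T=np.array(c["world_to_cam"]);R=T[:3,:3];o=-R.T@T[:3,3]
    d=np.linalg.inv(np.array(c["intrinsics"]))@[uv[0],uv[1],1];d=R.T@[d[0],-d[1],-d[2]]
    return o+d*(z-o[2])/d[2]
def box(x0,x1,y0,y1,z0,z1): return np.array([[x,y,z] for x in(x0,x1) for y in(y0,y1) for z in(z0,z1)],float)/1000
BR=[box(-28,45,-30,30,0,12),box(45,55,-35,35,0,28),box(-13,13,-13,13,0,56),box(-13,13,-13,13,50,75)]
def place(P,x,y,yaw,z0=0):
    c,s=np.cos(yaw),np.sin(yaw); return P@np.array([[c,-s,0],[s,c,0],[0,0,1]]).T+[x,y,z0]
def sil(n,parts,pose,z0=0,S=4):
    m=np.zeros((400*S,640*S),np.uint8)
    for b in parts:
        h=cv2.convexHull(np.round((proj(n,place(b,*pose,z0))+.5)*S).astype(np.int32)); cv2.fillConvexPoly(m,h,1)
    return cv2.resize(m.astype(np.float32),(640,400),interpolation=cv2.INTER_AREA)
E
python3 - <<'E'
from h import *
for n in("top","side"):
    im=viewer.snapshot(n)
    for k in("bracket_center","jig_bed","fence_face","fence"):
        for i,d in enumerate(viewer.outline_of(n,k)):
            if d["p"]>.2:
                print(n,k,round(d["p"],2),d["bbox"],int(d["pixels"].sum()))
                np.save(f"m_{n}_{k}_{i}.npy",d["pixels"])
    a=im[165:290,210:460] if n=="top" else im[140:350,220:420]
    cv2.imwrite(f"pics/{n}crop.png",cv2.resize(a[:,:,::-1],None,fx=3 if n=="top" else 2.8,fy=3 if n=="top" else 2.8,interpolation=cv2.INTER_CUBIC))
E
```

```text
top bracket_center 0.89 [417.5, 180.5, 24.2, 24.4] 551
top bracket_center 0.62 [368.9, 200.1, 33.6, 30.2] 553
top bracket_center 0.57 [415.4, 253.0, 27.3, 26.2] 586
top jig_bed 0.88 [216.2, 177.1, 66.2, 95.6] 4828
top jig_bed 0.71 [455.2, 201.3, 38.6, 50.0] 1192
top fence_face 0.85 [223.4, 198.1, 44.4, 17.9] 286
top fence_face 0.31 [138.3, 225.6, 40.9, 31.7] 825
top fence 0.76 [223.4, 198.7, 45.2, 19.4] 335
side bracket_center 0.89 [289.8, 259.5, 37.3, 35.7] 751
side bracket_center 0.8 [318.6, 303.1, 32.7, 31.6] 822
side bracket_center 0.69 [228.8, 299.2, 40.8, 31.3] 839
side jig_bed 0.89 [263.5, 157.4, 79.9, 45.3] 2676
side jig_bed 0.34 [354.6, 237.2, 54.3, 11.9] 352
side fence_face 0.77 [308.6, 164.0, 11.3, 27.9] 144
side fence 0.57 [306.3, 163.5, 16.8, 21.8] 159
```

View pics/topcrop.png

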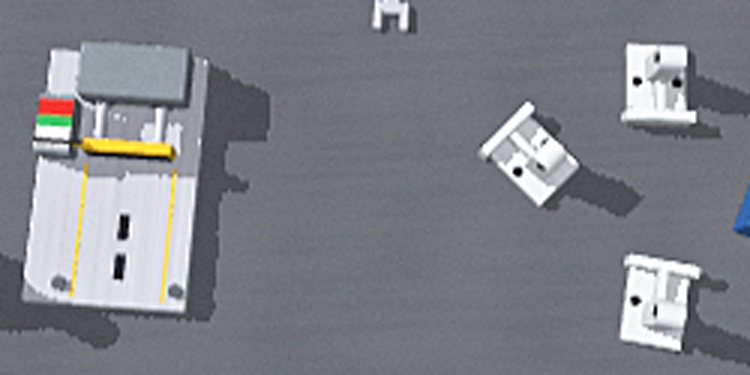

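View pics/sidecrop.png

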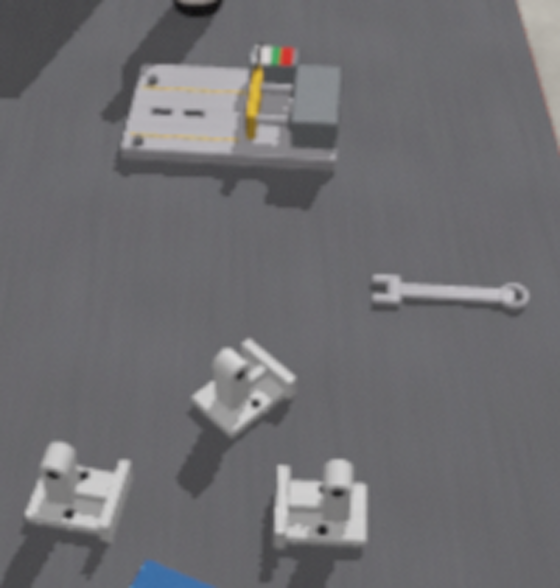

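The crops confirm it: the target is the bracket at top (386,217) / side (307,280), leftmost of the three, with its flange facing up-left in the top view. Next I fit its pose and the jig's.

```bash
cat > fit.py <<'E'
from h import *
from scipy.optimize import minimize
def dist(p,a): return abs(p-a)
def fitmask(parts,masks,p0,z0=0):
    def cost(p):
        e=0
        for n,m in masks.items():
            s=sil(n,parts,(p[0],p[1],p[2]),z0); e+=np.abs(cv2.GaussianBlur(s,(0,0),1)-cv2.GaussianBlur(m,(0,0),1)).sum()/m.sum()
        return e
    best=None
    for dy in(-.3,0,.3):
        sx=np.array([[0,0,0],[.01,0,0],[0,.01,0],[0,0,.2]])+np.r_[p0[:2],p0[2]+dy]
        o=minimize(cost,sx[0],method="Nelder-Mead",options=dict(initial_simplex=sx,xatol=1e-4,fatol=1e-4))
        if best is None or o.fun<best.fun: best=o
    return best
def white(n,im,bb,thr=None):
    x,y,w,h=[int(v) for v in bb];p=4
    roi=np.zeros((400,640),bool);roi[y-p:y+h+p,x-p:x+w+p]=1
    g=im.astype(int).min(2); t=g[roi].astype(np.uint8)
    th,_=cv2.threshold(t.reshape(-1,1),0,255,cv2.THRESH_OTSU)
    m=((g>th)&roi).astype(np.uint8)
    nl,l,st,_=cv2.connectedComponentsWithStats(m); k=1+np.argmax(st[1:,4]); return (l==k).astype(np.float32)
E
python3 - <<'E'
from fit import *
bb={"top":(369,200,33,30),"side":(290,260,37,35)}
ims={n:viewer.snapshot(n) for n in bb}
w={n:white(n,ims[n],bb[n]) for n in bb}
g=unproj("top",(386,217),.02);print("guess",g.round(3), unproj("side",(307,280),.02).round(3))
for tag,m in(("both",w),("top",{"top":w["top"]}),("side",{"side":w["side"]})):
    o=fitmask(BR,m,(g[0],g[1],.8)); print(tag,o.x.round(4),round(o.fun,3))
    if tag=="both": P=o.x
# jig: net+outline fit, jig frame origin; bed box & housing & scale
J=[box(-110,150,-70,95,-20,0),box(94,150,-45,45,0,44),box(10,70,55,91,0,40)]
mj={}
for n in ims:
    mj[n]=np.load(f"m_{n}_jig_bed_0.npy").astype(np.float32)
gj=unproj("top",(250,228),.02)
for tag,m in(("both",mj),("top",{"top":mj["top"]}),("side",{"side":mj["side"]})):
    # z0=.02
    o=fitmask(J,m,(gj[0],gj[1],0.),.02); print("jig",tag,o.x.round(4),round(o.fun,3))
    if tag=="both": Q=o.x
np.save("est.npy",[P,Q])
for n in ims:
    im=cv2.resize(ims[n],None,fx=4,fy=4,interpolation=cv2.INTER_CUBIC)[:,:,::-1].copy()
    for parts,p,z0,c in((BR,P,0,(0,0,255)),(J,Q,.02,(0,200,0))):
        for b in parts:
            u=(proj(n,place(b,*p,z0))+.5)*4
            for i in range(8):
                for k in(1,2,4):
                    if not i&k: cv2.line(im,tuple(np.int32(u[i])),tuple(np.int32(u[i|k])),c,1)
    for a,b2 in(([-110,-45,0],[40,-45,0]),([-110,45,0],[40,45,0]),([40,-45,-0],[40,45,0]),([40,-45,38],[40,45,38])):
        u=(proj(n,place(np.array([a,b2])/1000,*Q,.02))+.5)*4; cv2.line(im,tuple(np.int32(u[0])),tuple(np.int32(u[1])),(255,0,255),1)
    im=im[640:1180,800:1600] if n=="top" else im[600:1200,960:1440]
    cv2.imwrite(f"pics/{n}fit.png",im)
E
```

```text
guess [ 0.553 -0.204  0.02 ] [ 0.558 -0.215  0.02 ]
both [ 0.5467 -0.2143  0.7402] 0.827Traceback (most recent call last):
  File "<stdin>", line 7, in <module>
  File "fit.py", line 13, in fitmask
    o=minimize(cost,sx[0],method="Nelder-Mead",options=dict(initial_simplex=sx,xatol=1e-4,fatol=1e-4))
    res = _minimize_neldermead(fun, x0, args, callback, bounds=bounds,
                               **options)
    fsim[k] = func(sim[k])
              ~~~~^^^^^^^^
    fx = function(np.copy(x), *(wrapper_args + args))
  File "fit.py", line 8, in cost
    s=sil(n,parts,(p[0],p[1],p[2]),z0); e+=np.abs(cv2.GaussianBlur(s,(0,0),1)-cv2.GaussianBlur(m,(0,0),1)).sum()/m.sum()
  File "h.py", line 18, in sil
    h=cv2.convexHull(np.round((proj(n,place(b,*pose,z0))+.5)*S).astype(np.int32)); cv2.fillConvexPoly(m,h,1)
                               ~~~~^^^^^^^^^^^^^^^^^^^^^
  File "h.py", line 4, in proj
    c=viewer.camera_params(n);P=np.atleast_2d(P);T=np.array(c["world_to_cam"])
ValueError: time passes only in moves, steps and waits
```

```bash
python3 - <<'E'
s=open('h.py').read()
s=s.replace("def proj","_C={}\ndef cam(n):\n    if n not in _C: _C[n]=viewer.camera_params(n)\n    return _C[n]\ndef proj",1).replace("c=viewer.camera_params(n);","c=cam(n);")
open('h.py','w').write(s)
E
cat > run1.py <<'E'
from fit import *
from plant import r
ims={n:viewer.snapshot(n) for n in("top","side")}
w={}
for n,i in(("top",1),("side",0)):
    m=np.load(f"m_{n}_bracket_center_{i}.npy")
    v=ims[n].astype(int).min(2); v=v>np.percentile(v[m],50)*.6
    roi=cv2.dilate(m.astype(np.uint8),np.ones((5,5)))>0
    w[n]=((roi&v)|cv2.erode(m.astype(np.uint8),np.ones((3,3))).astype(bool)).astype(np.float32); print(n,m.sum(),w[n].sum())
P=None
for tag,m in(("both",w),("top",{"top":w["top"]}),("side",{"side":w["side"]})):
    o=fitmask(BR,m,(.55,-.21,.8)); print(tag,o.x.round(4),round(o.fun,3))
    if P is None: P=o.x
J=[box(-110,150,-70,95,-20,0),box(94,150,-45,45,0,44),box(10,70,55,91,0,40)]
mj={n:np.load(f"m_{n}_jig_bed_0.npy").astype(np.float32) for n in ims}
gj=unproj("top",(250,228),.02);Q=None;print("gj",gj)
for tag,m in(("both",mj),("top",{"top":mj["top"]}),("side",{"side":mj["side"]})):
    o=fitmask(J,m,(gj[0],gj[1],0.),.02); print("jig",tag,o.x.round(4),round(o.fun,3))
    if Q is None: Q=o.x
np.save("est.npy",[P,Q])
for n in ims:
    im=cv2.resize(ims[n],None,fx=4,fy=4,interpolation=cv2.INTER_CUBIC)[:,:,::-1].copy()
    for parts,p,z0,c in((BR,P,0,(0,0,255)),(J,Q,.02,(0,200,0))):
        for b in parts:
            u=(proj(n,place(b,*p,z0))+.5)*4
            for i in range(8):
                for k in(1,2,4):
                    if not i&k: cv2.line(im,tuple(np.int32(u[i])),tuple(np.int32(u[i|k])),c,1)
    for a,b2 in(([-110,-45,0],[40,-45,0]),([-110,45,0],[40,45,0]),([40,-45,-0],[40,45,0]),([40,-45,38],[40,45,38])):
        u=(proj(n,place(np.array([a,b2])/1000,*Q,.02))+.5)*4; cv2.line(im,tuple(np.int32(u[0])),tuple(np.int32(u[1])),(255,0,255),1)
    im=im[640:1180,820:1620] if n=="top" else im[600:1200,960:1440]
    cv2.imwrite(f"pics/{n}fit.png",im)
print(r.get_state()["clock"])
E
python3 run1.py
```

```text
top 553 564.0
side 751 960.0
both [ 0.546  -0.2156  0.7324] 0.237
top [ 0.5461 -0.2164  0.7352] 0.021
side [ 0.545  -0.2092  0.6362] 0.183
gj [0.53529056 0.21175234 0.02      ]
jig both [ 0.527   0.2075 -0.0972] 0.136
jig top [ 0.5276  0.2062 -0.1036] 0.028
jig side [ 0.5267  0.2121 -0.0913] 0.082
0.8
```

View pics/topfit.png

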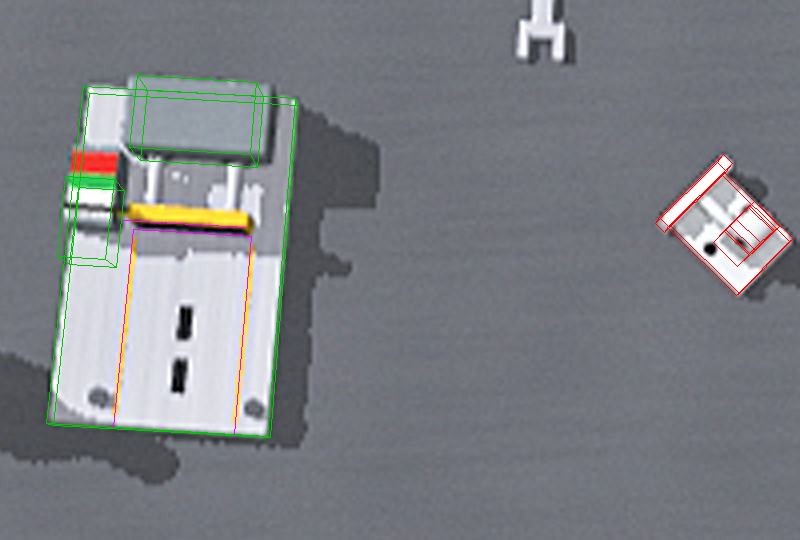

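View pics/sidefit.png

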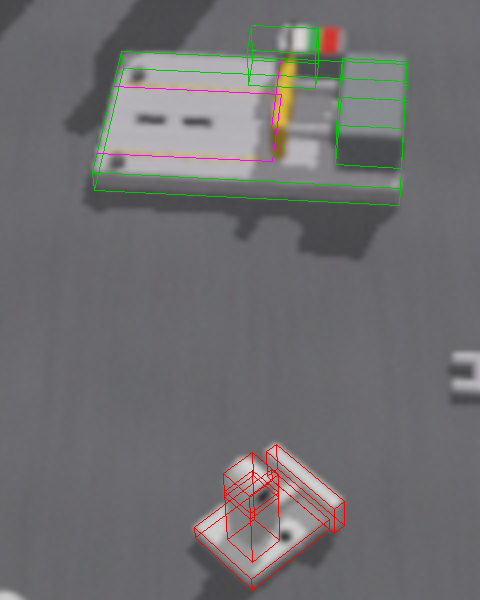

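The top fit overlays the bracket tightly (residual 0.02). My model of the scale post is wrong in x, so I refine the jig on its bed, yellow lines and fence face instead.

```bash
cat > run2.py <<'E'
from fit import *
n="top"; im=viewer.snapshot(n); P,Q=np.load("est.npy")
hsv=cv2.cvtColor(im,cv2.COLOR_RGB2HSV)
roi=np.zeros((400,640),bool); roi[212:270,215:290]=1
sat=hsv[...,1].astype(float)*((hsv[...,0]>12)&(hsv[...,0]<38)&roi)
c,s=np.cos(Q[2]),np.sin(Q[2]);R=np.array([[c,-s],[s,c]])
ys,xs=np.nonzero(sat>40); W=np.array([unproj(n,(x,y),.02)[:2] for x,y in zip(xs,ys)]); L=(W-Q[:2])@R
for sg in(-1,1):
    k=(np.abs(L[:,1]-sg*.045)<.012)&(L[:,0]<.03); f=np.polyfit(L[k,0],L[k,1],1,w=sat[ys,xs][k]); print(sg,k.sum(),"slope",f[0].round(4),"y at 0",f[1].round(4),"want",sg*.045)
# fence: yellow strong pixels incl. top face
roi[:]=0;roi[200:222,230:275]=1
m=(hsv[...,1]>120)&(hsv[...,0]>12)&(hsv[...,0]<38)&roi
ys,xs=np.nonzero(m)
for z in(.058,):
    W=np.array([unproj(n,(x,y),z)[:2] for x,y in zip(xs,ys)]);L=(W-Q[:2])@R
    print("fence top: x range",L[:,0].min().round(4),L[:,0].max().round(4),"y",L[:,1].min().round(4),L[:,1].max().round(4))
# bed only mask: all jig pixels net; back edge
E
python3 run2.py
```

```text
-1 69 slope -0.0112 y at 0 -0.0462 want -0.045
1 68 slope -0.0144 y at 0 0.0438 want 0.045
fence top: x range 0.0214 0.0747 y -0.0491 0.0649
```

```bash
cat > go.py <<'E'
from h import *
from scipy.spatial.transform import Rotation as Ro
import sys
def go(tx,ty,tz,yawy):  # yawy: world direction of tool y, deg
    s=r.get_state(); R=Ro.from_quat(s["eef_rot"]).as_matrix(); d=R.T@(np.array([tx,ty,tz])-s["tool_pos"])
    cur=np.degrees(np.arctan2(R[1,1],R[0,1])); t=-((yawy-cur+180)%360-180)
    print("shift cm",(d*100).round(2),"turn",round(t,1),"| pos",np.round(s["tool_pos"],4),"tooly",cur.round(2),"tilt",np.round(np.degrees(np.arccos(-R[2,2])),2),"F",np.round(s["contact_force"],2),"op",round(s["opening"],3),"t",s["clock"])
if __name__=="__main__": go(*map(float,sys.argv[1:5]))
E
python3 - <<'E'
from go import *
go(.546,-.2155,.16,42-90)
print(r.tcp_to_tips)
E
```

```text
shift cm [ 44.3  -23.98   9.28] turn -22.5 | pos [ 0.2083 -0.5893  0.2528] tooly -70.53 tilt 0.01 F [ 0.33  0.33 -0.34] op 1.0 t 0.85
0.014
```

```bash
python3 -m inch '[[0.2,[2,-1,0],-1],[0.2,[5,-2.8,0.5],-3],[0.2,[9,-5,1],-5],[0.2,[13,-7,2],-7],[0.2,[17,-9.2,3],-9],[0.2,[21,-11.4,4],-11],[0.2,[25,-13.5,5],-13],[0.2,[29,-15.7,6],-15],[0.2,[33,-17.9,7],-17],[0.2,[37,-20,8],-19],[0.2,[40.5,-21.9,8.8],-21],[0.2,[43,-23.3,9.2],-22],[0.2,[44.3,-24,9.3],-22.5],[0.2,[44.3,-24,9.3],-22.5],[0.2,[44.3,-24,9.3],-22.5]]' 50
python3 - <<'E'
from go import *
for n in("top","side"):
    im=viewer.snapshot(n)
    a=im[150:300,300:500] if n=="top" else im[180:350,220:420]
    cv2.imwrite(f"pics/{n}2.png",cv2.resize(a[:,:,::-1],None,fx=3,fy=3,interpolation=cv2.INTER_CUBIC))
go(.546,-.2155,.048,-48)
E
```

```text
clock: 2.35
tool_pos: [0.5449, -0.2172, 0.1599]
eef_rot: [0.934, 0.357, -0.001, 0.001]
contact_force: [-0.1, -1.4, -0.6]
opening: 0.798
shift cm [ 0.3  -0.09 11.2 ] turn -0.2 | pos [ 0.5445 -0.2179  0.16  ] tooly -48.24 tilt 0.12 F [ 0.   -0.69 -0.05] op 0.799 t 2.45
```

View pics/side2.png

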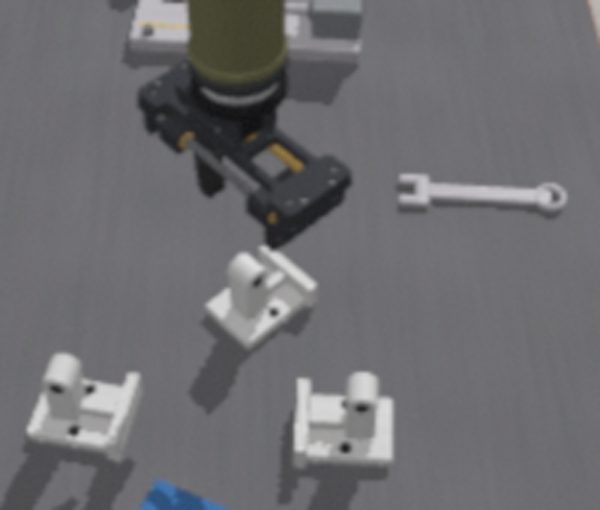

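View pics/top2.png

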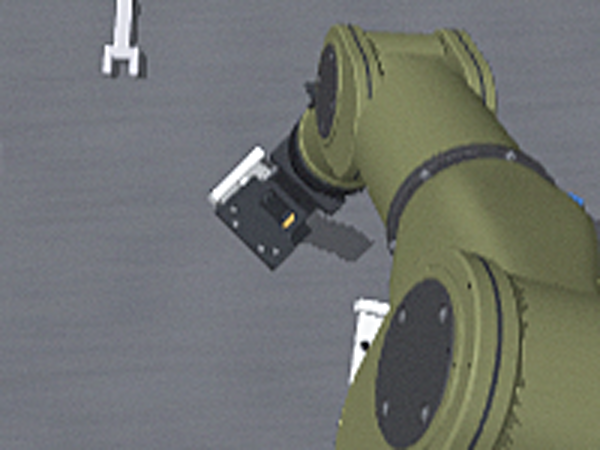

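The gripper hovers over the target. In side2 the post is at (245,285) in the crop and the jaws span across its y sides. Descending and gripping.

```bash
python3 -m inch '[[0.2,[0.3,-0.1,3],0],[0.2,[0.3,-0.1,6],0],[0.2,[0.3,-0.1,8.5],0],[0.2,[0.3,-0.1,10],0],[0.2,[0.3,-0.1,11],0],[0.2,[0.3,-0.1,11.3],0],[0.2,[0.3,-0.1,11.3],0]]'
python3 - <<'E'
from go import *
im=viewer.snapshot("side")
cv2.imwrite("pics/side3.png",cv2.resize(im[200:340,240:400,::-1],None,fx=4,fy=4,interpolation=cv2.INTER_CUBIC))
go(.546,-.2155,.047,-48)
E
```

```text
clock: 3.15
tool_pos: [0.5477, -0.213, 0.0471]
eef_rot: [0.934, 0.358, 0.0, 0.0]
contact_force: [0.0, 0.2, 0.2]
opening: 0.8
shift cm [-0.32  0.05  0.05] turn -0.1 | pos [ 0.5481 -0.213   0.0475] tooly -48.05 tilt 0.08 F [-0.15 -0.08 -0.21] op 0.797 t 3.2
```

View pics/side3.png

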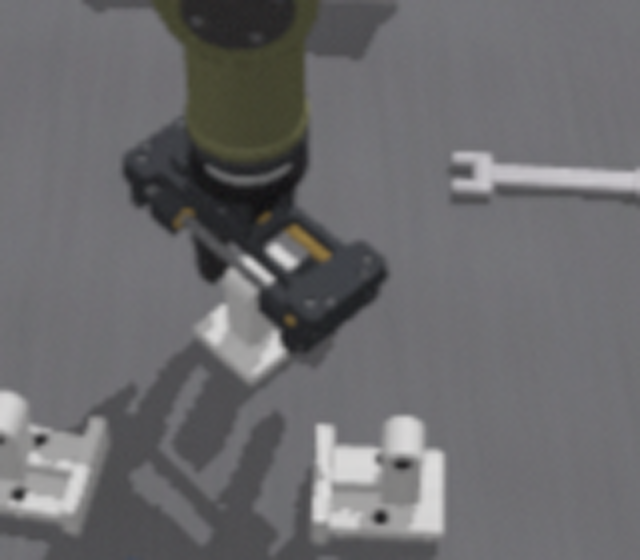

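```bash
python3 -m inch '[[0.2,[-0.3,0,0],0],[0.2,[-0.3,0,0],0],[0.5,[-0.3,0,0],0],[1,[-0.3,0,0],0],[1,[-0.3,0,0],0],[1,[-0.3,0,0],0],[1,[-0.3,0,0],0],[1,[-0.3,0,0],0],[1,[-0.3,0,0],0]]' 50
python3 go.py .546 -.2155 .16 -48
```

```text
clock: 4.1
tool_pos: [0.5454, -0.2146, 0.0467]
eef_rot: [0.934, 0.358, 0.0, 0.0]
contact_force: [1.1, -0.4, -0.2]
opening: 0.287
shift cm [ -0.02   0.1  -11.33] turn -0.0 | pos [ 0.5454 -0.2146  0.0467] tooly -48.03 tilt 0.01 F [ 1.08 -0.37 -0.18] op 0.287 t 4.1
```

Opening is 25 mm, so the post is gripped. Lifting.

```bash
python3 -m inch '[[1,[0,0,-1],0],[1,[0,0,-3],0],[1,[0,0,-6],0],[1,[0,0,-9],0],[1,[0,0,-10],0],[1,[0,0,-10],0],[1,[0,0,-10],0]]'
python3 - <<'E'
from go import *
im=viewer.snapshot("side")
cv2.imwrite("pics/side4.png",cv2.resize(im[170:340,230:420,::-1],None,fx=3.5,fy=3.5,interpolation=cv2.INTER_CUBIC))
Q=[.527,.2063,-.110]; c,s=np.cos(Q[2]),np.sin(Q[2])
x,y=Q[0]-.057*c,Q[1]-.057*s; print(x,y)
go(x,y,.147,np.degrees(Q[2])-90)
E
```

```text
clock: 4.8
tool_pos: [0.5443, -0.2144, 0.1457]
eef_rot: [0.934, 0.358, -0.001, -0.001]
contact_force: [-0.4, 0.2, -5.0]
opening: 0.29
0.4703445024164683 0.21255736314771898
shift cm [ 23.07 -36.66  -0.12] turn 48.3 | pos [ 0.544  -0.2143  0.1452] tooly -48.02 tilt 0.19 F [-0.88 -0.31 -4.95] op 0.29 t 4.85
```

View pics/side4.png

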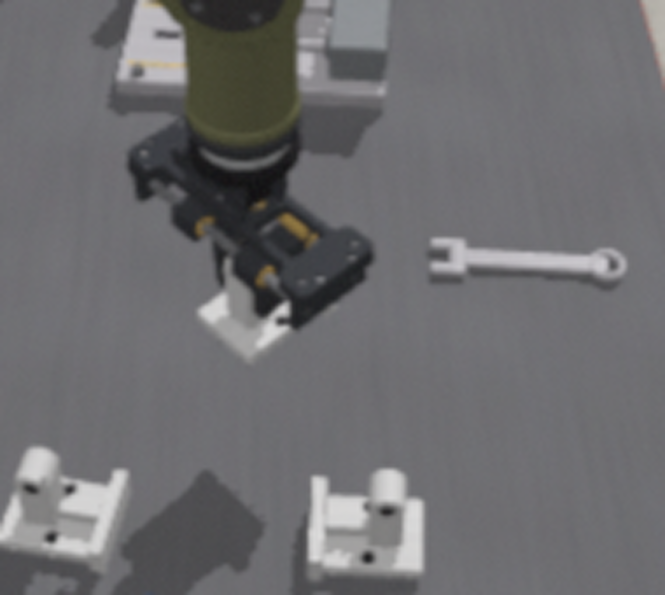

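The bracket hangs level in the jaws, and the force reading shows about 5 N of weight. Carrying it to the jig.

```bash
python3 -m inch '[[1,[0.6,-1,0],1],[1,[1.9,-3,0],4],[1,[3.5,-5.5,0],7],[1,[5.2,-8.3,0],11],[1,[7,-11.1,0],15],[1,[8.8,-14,0],19],[1,[10.6,-16.9,0],23],[1,[12.4,-19.7,0],27],[1,[14.2,-22.6,0],31],[1,[16,-25.4,0],34],[1,[17.8,-28.3,0],38],[1,[19.5,-31,0],42],[1,[21,-33.4,0],45],[1,[22.2,-35.3,0],47],[1,[22.9,-36.4,0],48],[1,[23.1,-36.7,0],48.3],[1,[23.1,-36.7,0],48.3],[1,[23.1,-36.7,0],48.3]]'
python3 - <<'E'
from go import *
for n in("top","side"):
    im=viewer.snapshot(n)
    a=im[160:300,180:340] if n=="top" else im[110:240,220:400]
    cv2.imwrite(f"pics/{n}5.png",cv2.resize(a[:,:,::-1],None,fx=4,fy=4,interpolation=cv2.INTER_CUBIC))
go(.4703,.2126,.069,-96.3)
E
```

```text
clock: 6.65
tool_pos: [0.4719, 0.2109, 0.1465]
eef_rot: [0.998, -0.056, -0.0, 0.001]
contact_force: [0.4, -0.3, -4.9]
opening: 0.287
shift cm [-0.19 -0.15  7.77] turn -0.2 | pos [0.472  0.211  0.1467] tooly -96.47 tilt 0.06 F [ 0.58 -0.   -4.47] op 0.286 t 6.75
```

View pics/side5.png

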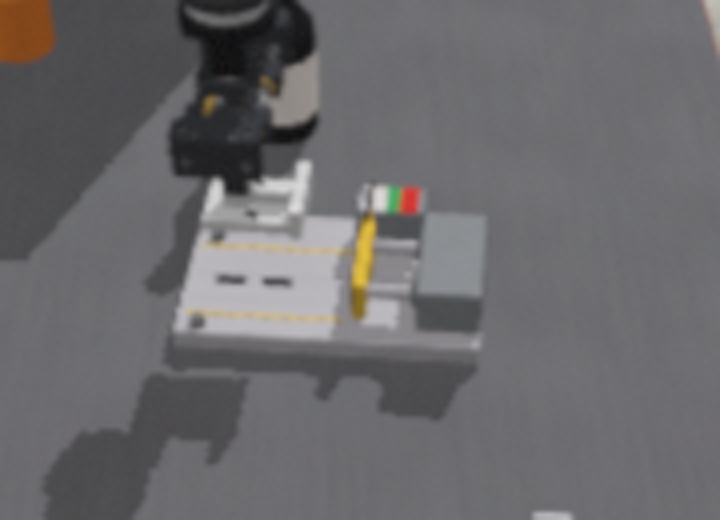

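View pics/top5.png

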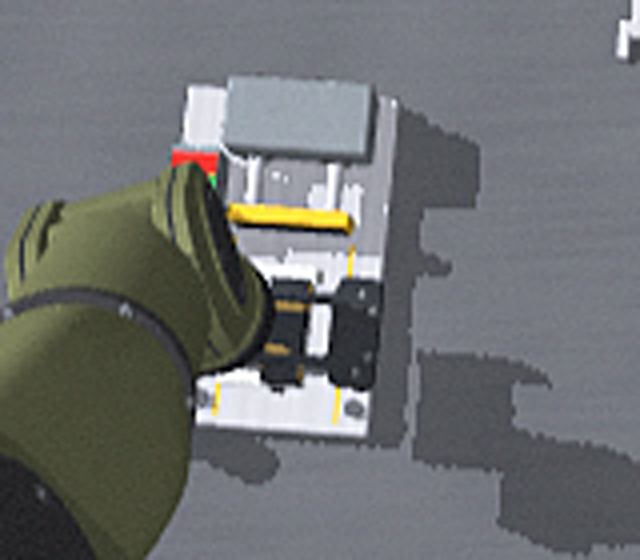

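Aligned over the lane with the flange towards the fence and the bottle untouched. Lowering.

```bash
python3 -m inch '[[1,[-0.1,-0.1,1.5],0],[1,[-0.1,-0.1,3.5],0],[1,[-0.1,-0.1,5.5],0],[1,[-0.1,-0.1,6.8],0],[1,[-0.1,-0.1,7.3],0],[1,[-0.1,-0.1,7.6],0],[1,[-0.1,-0.1,7.6],0]]'
python3 go.py .4703 .2126 .0667 -96.3
python3 -m inch '[[1,[0,0,0.1],0],[1,[0,0,0.2],0],[1,[0,0,0.2],0]]'
```

```text
clock: 7.45
tool_pos: [0.4711, 0.2137, 0.0709]
eef_rot: [0.998, -0.055, 0.0, -0.0]
contact_force: [-0.2, -0.3, -5.1]
opening: 0.29
shift cm [-0.07  0.12  0.42] turn -0.0 | pos [0.4711 0.2137 0.0709] tooly -96.35 tilt 0.03 F [-0.19 -0.33 -5.1 ] op 0.29 t 7.45
clock: 7.75
tool_pos: [0.4709, 0.214, 0.069]
eef_rot: [0.998, -0.055, 0.0, -0.0]
contact_force: [0.3, -0.1, -3.7]
opening: 0.292
```

```bash
python3 -m inch '[[1,[0,0.1,0.05],0],[1,[0,0.1,0.1],0],[1,[0,0.1,0.15],0],[1,[0,0.1,0.2],0],[1,[0,0.1,0.2],0],[1,[0,0.1,0.2],0]]'
python3 - <<'E'
from go import *
for n in("top","side"):
    im=viewer.snapshot(n)
    a=im[160:300,180:340] if n=="top" else im[110:240,220:400]
    cv2.imwrite(f"pics/{n}6.png",cv2.resize(a[:,:,::-1],None,fx=4,fy=4,interpolation=cv2.INTER_CUBIC))
go(.4703,.2126,.0667,-96.3)
E
```

```text
clock: 8.35
tool_pos: [0.4707, 0.2129, 0.0667]
eef_rot: [0.998, -0.055, 0.0, 0.0]
contact_force: [-0.0, 0.4, -3.7]
opening: 0.291
shift cm [-0.03  0.03  0.  ] turn -0.0 | pos [0.4707 0.2129 0.0667] tooly -96.33 tilt 0.0 F [ 0.04 -0.6  -3.75] op 0.288 t 8.45
```

View pics/side6.png

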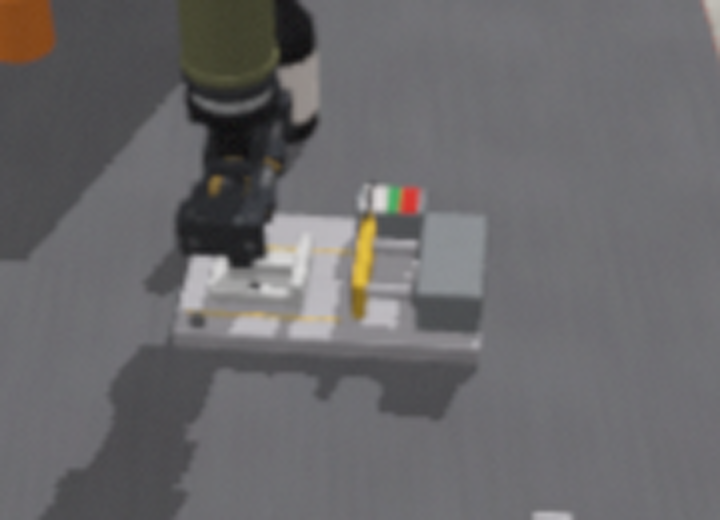

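View pics/top6.png

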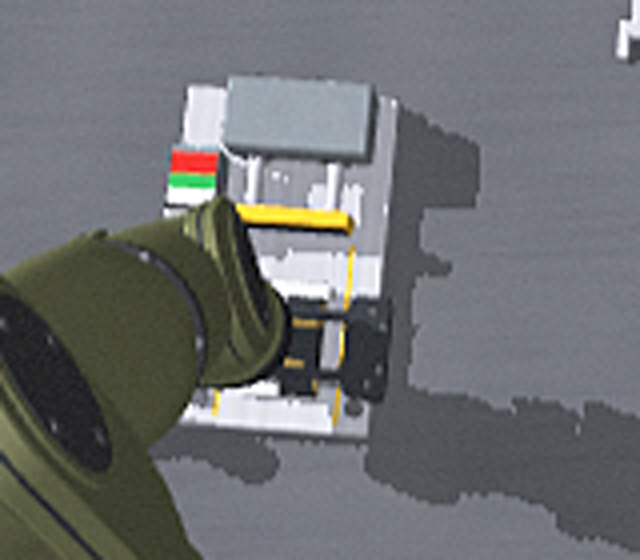

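```bash
python3 -m inch '[[1,[0,0,0.05],0],[1,[0,0,0.1],0],[1,[0,0,0.1],0]]'; python3 -m inch '[[1,[0,0,0.05],0],[1,[0,0,0.1],0],[1,[0,0,0.1],0]]'
```

```text
clock: 8.75
tool_pos: [0.4707, 0.2128, 0.0667]
eef_rot: [0.998, -0.055, 0.0, -0.0]
contact_force: [-1.5, -1.0, 6.9]
opening: 0.292
clock: 9.05
tool_pos: [0.4707, 0.2128, 0.0667]
eef_rot: [0.998, -0.055, 0.0, -0.0]
contact_force: [-2.9, -1.4, 16.4]
opening: 0.289
```

Firm on the bed at z 0.0667, with the press now too high at 16 N. I'll back off 1 mm and check the lateral placing with an overlay.

```bash
python3 -m inch '[[1,[0,0,-0.1],0],[1,[0,0,-0.1],0]]'
cat > ov.py <<'E'
from go import *
import sys
tag=sys.argv[1]; s=r.get_state(); R=Ro.from_quat(s["eef_rot"]).as_matrix(); yw=np.arctan2(R[1,1],R[0,1])+np.pi/2
Q=[.527,.2063,-.110]
for n in("side","top"):
    im0=viewer.snapshot(n)
    im=cv2.resize(im0,None,fx=8,fy=8,interpolation=cv2.INTER_CUBIC)[:,:,::-1].copy()
    for b in BR[:3]:
        u=(proj(n,place(b,s["tool_pos"][0],s["tool_pos"][1],yw,.02))+.5)*8
        for i in range(8):
            for k in(1,2,4):
                if not i&k: cv2.line(im,tuple(np.int32(u[i])),tuple(np.int32(u[i|k])),(0,0,255),1)
    for a,b2 in(([-110,-45,0],[40,-45,0]),([-110,45,0],[40,45,0]),([40,-45,-0],[40,45,0])):
        u=(proj(n,place(np.array([a,b2])/1000,*Q,.02))+.5)*8; cv2.line(im,tuple(np.int32(u[0])),tuple(np.int32(u[1])),(255,0,255),1)
    im=im[1240:1640,2080:2760] if n=="side" else im[1380:1980,1740:2400]
    cv2.imwrite(f"pics/{n}_{tag}.png",im)
d=s["tool_pos"][:2]-np.array(Q[:2]); c,sn=np.cos(Q[2]),np.sin(Q[2])
print("centre in jig",(c*d[0]+sn*d[1]).round(4),(-sn*d[0]+c*d[1]).round(4),"yaw err",round(yw-Q[2],3),np.round(s["contact_force"],1))
E
python3 ov.py a
```

```text
clock: 9.25
tool_pos: [0.4707, 0.2128, 0.0666]
eef_rot: [0.998, -0.055, 0.0, -0.0]
contact_force: [-2.6, -0.7, 10.3]
opening: 0.293
centre in jig -0.0567 0.0003 yaw err -0.001 [-2.6 -0.7 10.3]
```

View pics/side_a.png

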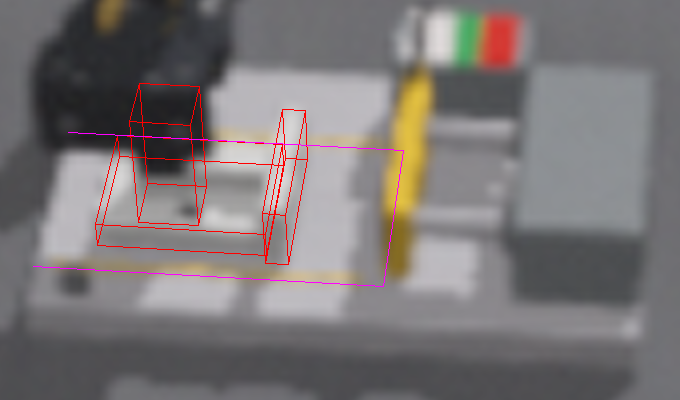

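View pics/top_a.png

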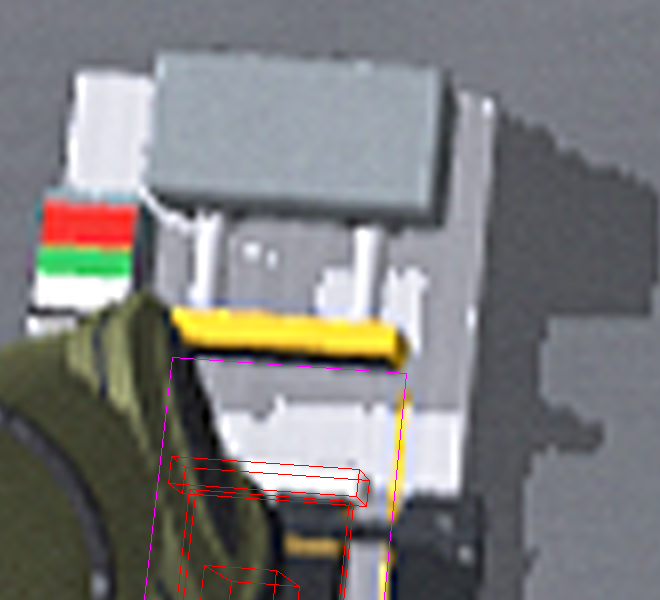

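Lane and bracket overlays agree, with the lateral error about 1 mm. Sliding towards the fence and watching the force.

```bash
python3 -m inch '[[1,[0,0,-0.03],0],[1,[0.3,0,-0.05],0],[1,[0.7,0,-0.05],0],[1,[1.2,0,-0.05],0],[1,[1.7,0,-0.05],0],[1,[2.2,0,-0.05],0],[1,[2.6,0,-0.05],0],[1,[3,0,-0.05],0],[1,[3.3,0,-0.05],0],[1,[3.5,0,-0.05],0],[1,[3.5,0,-0.05],0]]'; python3 ov.py b
```

```text
clock: 10.45
tool_pos: [0.5023, 0.2096, 0.0667]
eef_rot: [0.999, -0.055, -0.003, 0.0]
contact_force: [-8.5, 0.5, 10.3]
opening: 0.293
centre in jig -0.0249 0.0006 yaw err 0.001 [-8.5  0.5 10.3]
```

View pics/side_b.png

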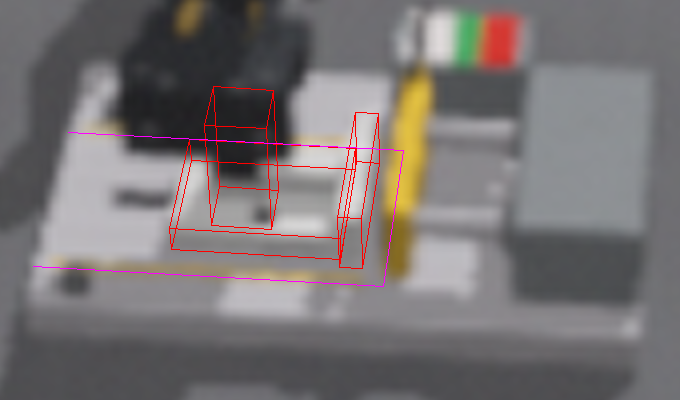

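The fence isn't touched yet: flange about 8 mm short and pointer at zero. Bed friction is high (about 8 N at 10 N of press), so I'll ease the press.

```bash
python3 -m inch '[[1,[0,0,-0.06],0],[1,[0.2,0,-0.08],0],[1,[0.4,0,-0.08],0],[1,[0.4,0,-0.08],0]]'; python3 -m inch '[[1,[0.3,0,0],0],[1,[0.7,0,0],0],[1,[1.1,0,0],0],[1,[1.3,0,0],0],[1,[1.3,0,0],0]]';python3 ov.py c
```

```text
clock: 10.95
tool_pos: [0.5103, 0.2083, 0.0667]
eef_rot: [0.998, -0.055, 0.001, 0.0]
contact_force: [0.0, 0.8, -3.1]
opening: 0.289
clock: 11.45
tool_pos: [0.5213, 0.2071, 0.0668]
eef_rot: [0.998, -0.055, -0.001, 0.0]
contact_force: [-5.1, 0.9, -1.7]
opening: 0.291
centre in jig -0.0057 0.0002 yaw err -0.0 [-5.1  0.9 -1.7]
```

View pics/side_c.png

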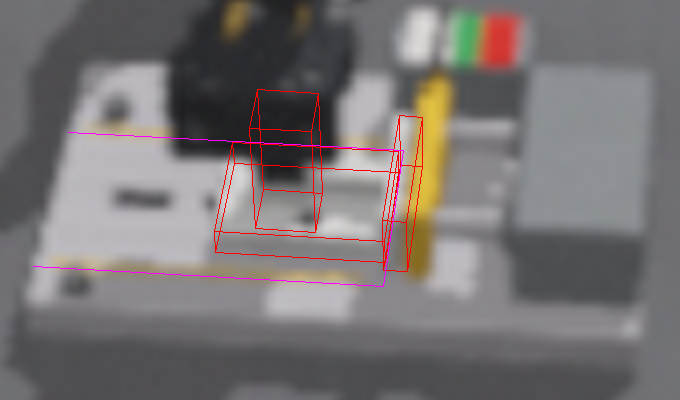

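View pics/top_c.png

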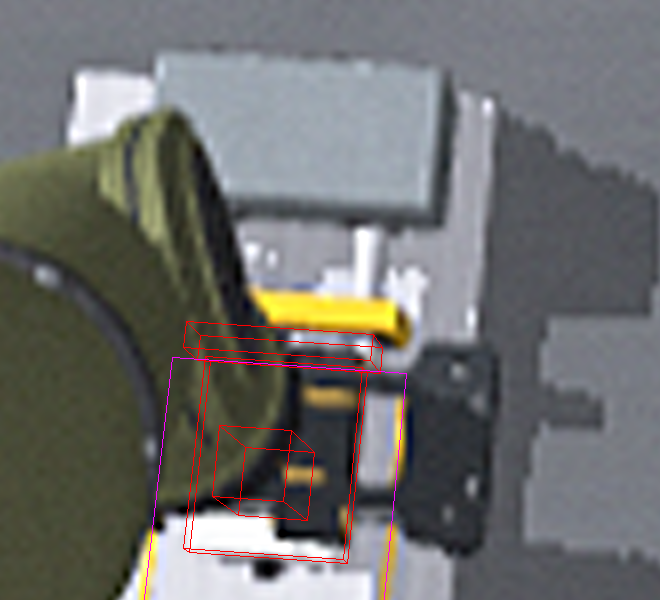

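The fence is now pushed about 9–10 mm. The pointer is at side px (441,30) in the crop, just before green starts at ~453, and force is 5 N. About 10 mm more, slowly, with slightly more press.

```bash
python3 -m inch '[[1,[0.2,0,0.02],0],[1,[0.4,0,0.04],0],[1,[0.6,0,0.04],0],[1,[0.7,0,0.04],0],[1,[0.7,0,0.04],0],[1,[0.7,0,0.04],0]]';python3 ov.py d
```

```text
clock: 12.15
tool_pos: [0.5262, 0.2065, 0.0667]
eef_rot: [0.998, -0.055, -0.003, 0.0]
contact_force: [-9.8, 1.1, 6.4]
opening: 0.288
centre in jig -0.0008 0.0001 yaw err 0.0 [-9.8  1.1  6.4]
```

View pics/side_d.png

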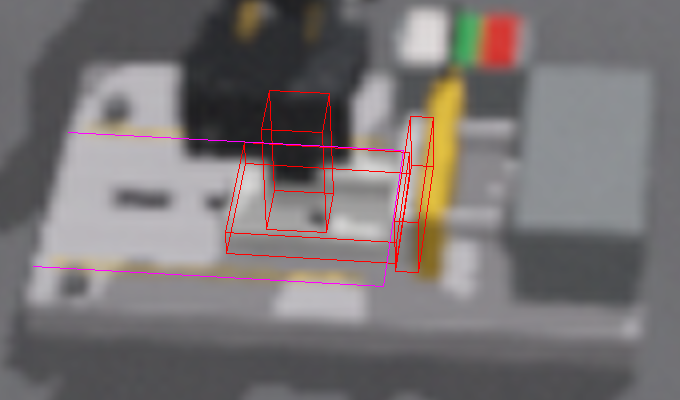

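```bash
python3 -m inch '[[1,[0.2,0,-0.03],0],[1,[0.4,0,-0.03],0],[1,[0.6,0,-0.03],0],[1,[0.6,0,-0.03],0],[1,[0.6,0,-0.03],0]]';python3 ov.py e
```

```text
clock: 12.75
tool_pos: [0.531, 0.206, 0.0669]
eef_rot: [0.998, -0.055, -0.004, 0.0]
contact_force: [-11.4, -0.5, 7.0]
opening: 0.289
centre in jig 0.004 0.0002 yaw err 0.001 [-11.4  -0.5   7. ]
```

View pics/side_e.png

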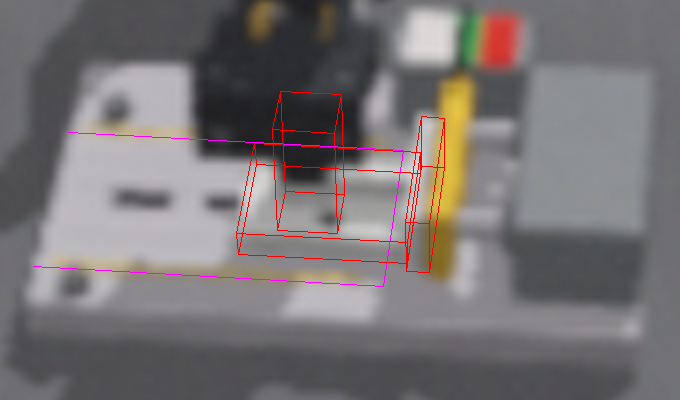

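View pics/top_e.png

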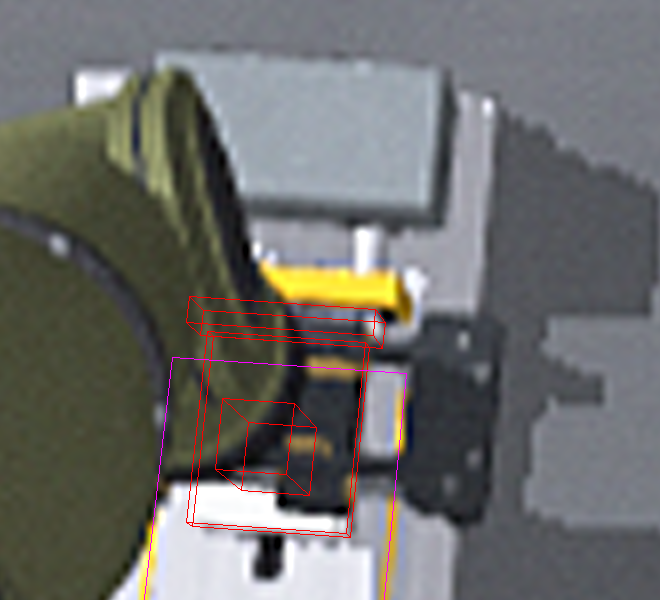

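The pointer sits inside the green, at about px 462 with green spanning 453–480 (roughly 19 mm). I'll hold and check steadiness and the pointer close up.

```bash
python3 -m inch '[[1,[0,0,0],0],[1,[0,0,0],0],[1,[0,0,0],0],[1,[0,0,0],0],[1,[0,0,0],0]]'
python3 - <<'E'
from go import *
im=viewer.snapshot("side"); cv2.imwrite("pics/scale.png",cv2.resize(im[150:200,295:350,::-1],None,fx=12,fy=12,interpolation=cv2.INTER_NEAREST))
im=viewer.snapshot("side"); cv2.imwrite("pics/full.png",im[:,:,::-1])
s=r.get_state(); print(s["clock"],np.round(s["tool_pos"],4),np.round(s["contact_force"],1),np.abs(s["qd"]).max())
E
```

```text
clock: 13.35
tool_pos: [0.5309, 0.206, 0.0669]
eef_rot: [0.998, -0.055, -0.004, 0.0]
contact_force: [-11.7, 0.5, 6.2]
opening: 0.29
13.45 [0.5309 0.206  0.0669] [-12.    1.3   5.2] 0.000583690611454297
```

View pics/scale.png

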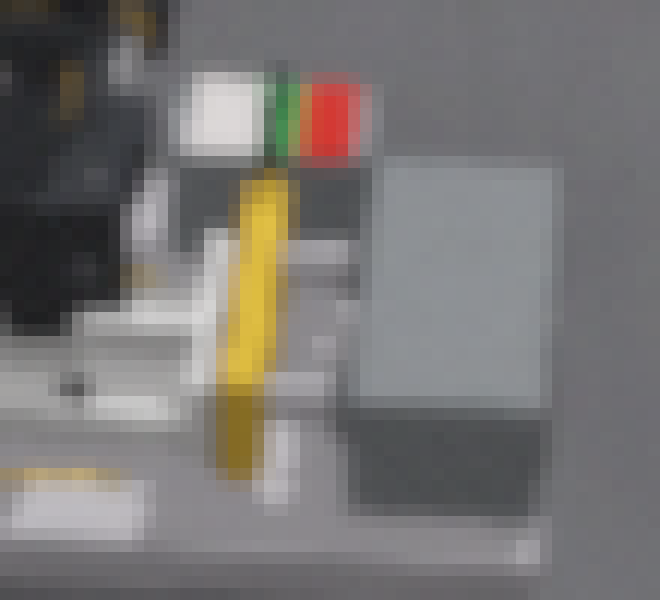

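View pics/full.png

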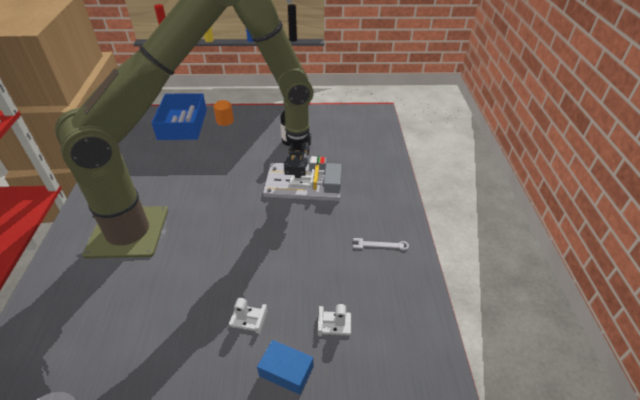

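The close-up puts the pointer nearer the lower end of green than I thought. Measuring the fence shift against the first pictures.

```bash
cat > fm.py <<'E'
from go import *
def mask(im,x0,x1,y0,y1):
    h=cv2.cvtColor(im,cv2.COLOR_RGB2HSV).astype(int)
    m=((h[...,0]>15)&(h[...,0]<35))*np.clip((h[...,1]-90)/80,0,1)
    w=np.zeros_like(m);w[y0:y1,x0:x1]=m[y0:y1,x0:x1];return w
Q=[.527,.2063,-.110];d=np.array([np.cos(Q[2]),np.sin(Q[2]),0])
for n,roi0,roi1 in(("top",(256,275,203,220),(256,275,192,215)),("side",(300,325,160,196),(300,330,160,196))):
    a=cv2.imread(f"pics/{n}0.png")[:,:,::-1].copy();b=viewer.snapshot(n)
    A,B=mask(a,*roi0),mask(b,*roi1)
    P0=np.array([.567,.202,.04]);u=proj(n,np.array([P0,P0+d*.02]));g=(u[1]-u[0])/20 # px per mm
    def prof(m):  # per line centroid across the fence
        return (m.sum(0),m.T@np.arange(400)) if n=="top" else (m.sum(1),m@np.arange(640))
    (sa,ca),(sb,cb)=prof(A),prof(B); k=(sa>2)&(sb>2)
    dd=cb[k]/sb[k]-ca[k]/sa[k]; comp=g[1] if n=="top" else g[0]
    # account for the sloping fence edge: shift along the fence
    e=np.array([-d[1],d[0],0]);v=proj(n,np.array([P0,P0+e*.02]));v=(v[1]-v[0])/20
    perp=np.array([-v[1],v[0]]); comp=(g@perp)/(perp[1] if n=="top" else perp[0])
    print(n,"lines",k.sum(),"shift mm",np.median(dd/comp).round(2),(dd/comp).round(1))
E
python3 fm.py
```

```text
top lines 12 shift mm 19.21 [19.3 19.4 19.6 19.3 19.1 18.6 18.3 19.1 18.2 19.4 18.7 21.5]
side lines 23 shift mm 18.53 [17.3 17.6 17.4 17.4 18.5 18.8 18.4 18.7 18.8 18.3 17.9 18.4 18.5 18.8
 19.7 19.5 19.3 19.  18.6 18.7 18.7 18.4 18.4]
```

```bash
python3 -c "
from go import *
s=r.get_state();print(s['clock'],np.round(s['tool_pos'],4),np.round(s['contact_force'],1),s['opening'])
print(r.finish_job())"
```

```text
13.55 [0.531  0.206  0.0669] [-11.8   0.4   6.7] 0.28874968959710234
the job is handed in; nothing more can be done
None
```

I gripped the leftmost of the three look-alike brackets by its post and set it flat in the lane, about 40 mm short of the fence. I then slid it squarely against the fence and handed the job in at 13.6 s, still gripping and pressing; no verdict was reported.

Last checks before handing in:
- **Fence travel:** 19.2 mm from the top camera and 18.5 mm from the side camera, so in the green. A first rough reading of the pointer gave only about 15–16.5 mm. That is still in the green, but it disagrees, and I trusted the measured shift instead.
- **Force:** about 12 N sideways at the wrist, which includes bed friction, so roughly 9.5 N on the fence by the spring rate. I could not measure the fence contact force directly.
- **Placing:** about 0–1 mm off the lane's middle and under 0.01 rad off square, going by the gripper pose. The tool tilt was about 0.008 rad, with 5–7 N of press on the bed.
- **Steadiness:** the pose stayed within 0.1 mm over the last 0.8 s.
- **Other objects:** the carton and wrench look unmoved in the last full picture. The bottle was partly hidden behind the arm but appeared to stand where it was.

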